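# Grade sample tubes by length on a sloped sorting board

## Task

Pick up the scoop of mixed sample tubes, carry it without spilling to the high end of the sloped sorting board, and tip it gently so that all four tubes roll down the board: the two short ones drop through the opening into the tray below it and the two long ones roll on to the stop at the low end. Then stand the empty scoop upright on the bench, clear of the board, and let go; leave the other labware where it is.

Things in the scene. Friction and masses are not known exactly. Their poses are not given: they have to be found in the camera images.
- sorter: Fixed sheet-metal sorting board, 300 mm long, 190 mm wide, sloping 15 degrees down along its own +x. Origin on the bench under its middle, z up. Rolling surface 129 mm above the bench at the high end (x = -145 mm), 90 mm at x = 0, 51 mm at the low end (x = 145 mm). From high to low: head, opening, long-tube lane. Nothing of it stands farther upstream than the head's edge.
- sorter_head (a point): Middle of the open upstream (high) edge of the board's head, on the rolling surface, 129 mm above the bench; axes as the sorter's (x downhill, z up). The head reaches 82 mm on from here; its two side guides, 38 mm high, narrow from 176 to 140 mm apart.
- sorter_opening (a point): Middle of the opening in the board, 90 mm up. It is 100 mm wide (y) and 135 mm long (sorter x -63 to 73 mm), with a 20 mm ledge on each side: long tubes roll across on the ledges, short ones drop through into the tray beneath (floor about 12 mm above the bench).
- sorter_lane (a point): Middle of the long-tube lane at the low end (sorter x 73 to 145 mm), on its surface, 60 mm up; it is 140 mm wide and closed by a 40 mm high stop.
- scoop: Loose open steel scoop tray, 155 mm long (x), 150 mm wide (y), about 0.3 kg. Origin at the centre of its underside, z up. The lipless mouth faces its +x. The floor rises 10 degrees to the mouth, so tubes stay in while it is level and roll out once the mouth is tipped down clearly more (about 30 degrees empties it). It stands on feet across its width, at x = 35 to 45 mm and -68 to -56 mm.
- scoop_grip (a point): Middle of the scoop's straight black handle bar, which crosses over its middle along y, 92 mm above its underside; axes as the scoop's. The bar is 14 mm thick (x), 24 mm tall, flat-sided, free over 136 mm; pinch it across its thickness from above. The tubes' tops lie at least 20 mm below the bar.
- scoop_mouth (a point): Middle of the floor's front edge at the scoop's mouth: 74 mm ahead (+x) of the scoop's origin, 34 mm above its underside. The floor is 3 mm thick, the inside 138 mm wide; side walls stand 42 mm above the floor.
- long_a: Closed white plastic sample tube with a black cap, a plain cylinder 30 mm in diameter and 130 mm long, lying in the scoop at the start. Origin at the middle of its axis; its y axis runs along the tube, towards the cap. About 60 g.
- long_b: Closed white plastic sample tube with a black cap, a plain cylinder 30 mm in diameter and 130 mm long, lying in the scoop at the start. Origin at the middle of its axis; its y axis runs along the tube, towards the cap. About 60 g.
- short_a: Closed white plastic sample tube with a black cap, a plain cylinder 30 mm in diameter and 64 mm long, lying in the scoop at the start. Origin at the middle of its axis; its y axis runs along the tube, towards the cap. About 32 g.
- short_b: Closed white plastic sample tube with a black cap, a plain cylinder 30 mm in diameter and 64 mm long, lying in the scoop at the start. Origin at the middle of its axis; its y axis runs along the tube, towards the cap. About 32 g.
- flask: Conical glass flask, 84 mm wide and 130 mm tall; bystander. Origin at the centre of its underside.
- dishes: Stack of three culture dishes, 90 mm wide, 48 mm tall in all; bystander. Origin at the centre of its underside.
- beaker: White open beaker, 90 mm wide, 110 mm tall; bystander. Origin at the centre of its underside.
- bottle: Amber reagent bottle, 70 mm wide, 170 mm tall; bystander. Origin at the centre of its underside.

How it is judged:
By the outcome, as a careful person would: the job done as asked, in the order asked, and still so for the second after the job is handed in, with the robot touching nothing.
It also fails if it takes over 51 s, if anything falls off the work surface, if the arm or the gripper's body presses on something with over 40 N, if the wrist force passes 120 N, or if a joint passes its speed limit or range.

## Robot

A 6-joint arm with a two-finger parallel gripper is mounted at the origin on the work surface. World frame = base frame: x ahead of the robot, y to its left, z up, the work surface at z = 0. Lengths are in m, angles in rad, forces in N, time in s.
With the tool pointing down it reaches from about 0.375 to 0.825 m from the base axis. Payload 5.5 kg.
Tool frame: the origin (TCP) lies between the finger pads; the fingertips stand 14 mm ahead of it and the grasp point (between the pads) lies 5 mm behind it (bot.nose_length is the distance from the TCP to the fingertips, in m); z points along the fingers, y is the line along which they close (so a half turn about z gives the same grasp; the last joint's range is limited). The gripper opens to 85 mm and grips with 20 to 120 N. Pads are 22 mm wide; open, the fingers measure 114 mm over their backs; the gripper's body (76 mm by 85 mm) begins 54 mm behind the grasp point. The pads swing forward as they close: fully open they stand 13 mm farther back than shut.
Start: joints at [0, 0.314, -0.047, 1.21, 0, 1.571], TCP at [0.6, -0, 0.221] pointing down, gripper open.
Joint ranges: [-2.67, 2.67], [-0.69, 1.73], [-1.03, 1.25], [-2.08, 2.16], [-1.42, 1.45], [-3.14, 3.14]. Speed limits (rad/s): [2.39, 2.39, 3.01, 3.14, 3.14, 3.14].

## Interface

Orientations are given as [roll, pitch, yaw] about the fixed x, y, z axes, in that order (R = Rz(yaw) Ry(pitch) Rx(roll)).
In Python, from bench import bot gives the robot as it stands. The module is installed in compiled form; this text tells all that it offers.
- The arm moves only by the tool drive_tool, never from a script. Its argument "deltas" is a list of rows, each a list of 3 entries, a list of its own where there are three numbers: the shift along the world's x, y, z in m, then the turn, a rotation vector about the world's x, y, z in rad, then the opening, from -1 (shut) to 1 (fully open). In form: [[[tx, ty, tz], [wx, wy, wz], gripper], ...]. A call has 1 to 12 rows; each row is the pose to reach, as a shift and turn from the pose commanded when the call began; what a row does not reach only later rows make up. A row lasts 1/10 s, in which the tool goes at most 50 mm and 8.59 degrees, less where a joint would pass 70% of its speed; a pose out of reach is approached as far as the arm can. A call with a gripper value outside its range is refused whole. The fingers move at their own pace and stop on an object; "force" is the grip in N (left out, the last holds). Time passes only in rows, so rows that repeat a pose let the fingers close. It gives the time, the measured TCP pose, the force, the opening and the grip force at its end, in the units of the state.
- bot.state(): the state, without advancing time (a new reading comes with each control period).
- bot.get_image(name): name is "scene" or "side" or "wrist"; returns the picture (400x640x3 uint8, blue, green, red); there is no depth.
- bot.camera_info(name): a dict with "K" (3x3 intrinsics, pixels), "k1" (the pictures are not rectified: a ray, as slopes to the right and down, at radius r is drawn at 1 + k1 r^2 times it, then the intrinsics apply), "rvec" (rotation vector, rad) and "tvec" (3), from world to camera coordinates, as OpenCV has them; the wrist camera has in their place "hand_eye" (4x4, takes a point from camera to tool coordinates, whose origin is the TCP and whose axes are the flange's). Camera axes: x right, y down, z forward; pixel columns grow to the right and rows downward; lengths in m; the calibration is good to about 2 mm. A picture is of the moment at which its call begins: read the wrist's pose just before it. camera_info takes no time and is no camera call.
- bot.hand_in(): hands the job in; it is judged then, once.
The state is a dict: "time": time; "qpos": joint angles; "qd": joint speeds; "tau": joint torques, N m; "tcp_pos": TCP position; "tool_rot": TCP orientation; "ft_force": force on the tool from outside, world axes, zero at the start; "wrist_torque": the same for the moment, N m; "grip_width": opening from 0.0 (shut) to 1.0 (fully open); "grip_force": force on a finger pad.
Only numpy, scipy, OpenCV 4.12 (cv2) and the standard library are available. Lean on these libraries where they do the work, as an engineer would, in place of code of your own. Each camera call takes 0.05 s, during which the arm holds its last target. There are 200 camera calls.

## Working session

There is one attempt and no reset: what is moved stays moved. The work goes in short steps, Python scripts to look and compute and a tool call to move; the robot and the scene stay as the last step left them, time stands still between calls to the robot, and variables do not carry over. Pictures are saved under pics/ and viewed, at most 10 in all, crops included, and the job is handed in when it is done.

Besides the shell and the picture viewer there is one more tool, called after "Request:" by a JSON object that holds its "op" and its "data", one argument or row to a line. drive_tool: Moves the arm, as the interface text tells. Its arguments: {"type":"object","properties":{"deltas":{"type":"array"},"force":{"type":"number"}},"required":["deltas"]}

```bash
mkdir -p pics
python3 - <<'E'
from bench import bot
import cv2,numpy as np
s=bot.state();print({k:np.round(v,3) for k,v in s.items()})
for n in("scene","side","wrist"):
    cv2.imwrite(f"pics/{n}0.png",bot.get_image(n)); c=bot.camera_info(n)
    print(n,{k:np.round(v,4).tolist() for k,v in c.items()})
a=[cv2.imread(f"pics/{n}0.png") for n in("scene","side")]
E
```

```text
{'time': np.float64(0.0), 'qpos': array([-0.   ,  0.314, -0.048,  1.21 , -0.   ,  1.571]), 'qd': array([-0.   ,  0.002, -0.002, -0.001,  0.001, -0.   ]), 'tau': array([ 2.0000e-03, -5.3959e+01,  3.3975e+01,  1.9000e-02,  0.0000e+00,
        0.0000e+00]), 'tcp_pos': array([ 0.599, -0.   ,  0.221]), 'tool_rot': array([-3.14 ,  0.   ,  1.571]), 'ft_force': array([-1.068, -0.188, -0.347]), 'wrist_torque': array([ 0.047, -0.01 , -0.008]), 'grip_force': np.float64(0.0), 'grip_width': np.float64(0.999)}
scene {'K': [[398.6785, 0.0, 311.8456], [0.0, 398.6785, 194.4064], [0.0, 0.0, 1.0]], 'k1': -0.0804, 'rvec': [0.9434, 2.4288, -1.1354], 'tvec': [0.3984, -0.1759, 1.3297]}
side {'K': [[410.4517, 0.0, 317.8999], [0.0, 410.4517, 196.7096], [0.0, 0.0, 1.0]], 'k1': -0.1052, 'rvec': [2.1343, -0.8615, 0.3857], 'tvec': [-0.409, 0.3556, 0.9952]}
wrist {'K': [[293.6722, 0.0, 318.6315], [0.0, 293.6722, 200.2259], [0.0, 0.0, 1.0]], 'k1': -0.027, 'hand_eye': [[0.0013, -0.9505, -0.3107, 0.079], [1.0, 0.0014, -0.0001, -0.0003], [0.0006, -0.3107, 0.9505, -0.1517], [0.0, 0.0, 0.0, 1.0]]}
```

View pics/scene0.png

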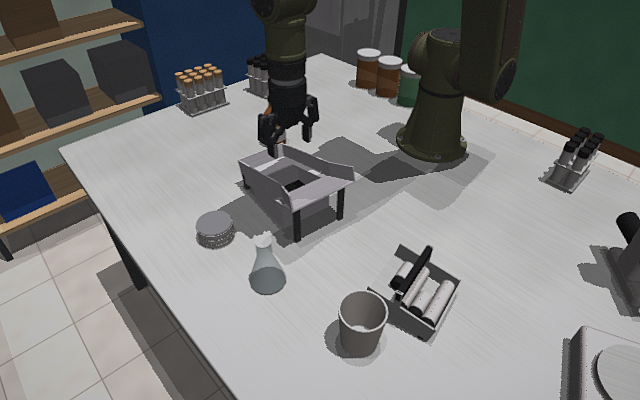

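View pics/side0.png

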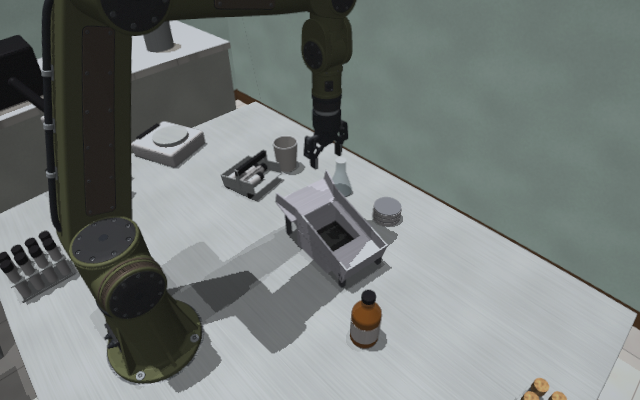

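The scene view shows the sorter at about (295,190), the scoop with four tubes at (420,290), and the beaker at (362,322). It also shows the flask at (266,265) and the dishes at (215,230). In the side view the sorter is at (335,235), the scoop at (255,175) and the bottle at (367,320). Next I'll enlarge both.

```bash
cat > h.py <<'E'
import cv2,numpy as np
from bench import bot
from scipy.spatial.transform import Rotation as Ro
def cam(n):
    c=bot.camera_info(n);K=np.array(c["K"]);k1=c["k1"]
    if n=="wrist":
        s=bot.state();T=np.eye(4);T[:3,:3]=Ro.from_euler('xyz',s["tool_rot"]).as_matrix();T[:3,3]=s["tcp_pos"]
        M=T@np.array(c["hand_eye"]);R=M[:3,:3].T;t=-R@M[:3,3]
    else: R=cv2.Rodrigues(np.array(c["rvec"]))[0];t=np.ravel(c["tvec"])
    return K,k1,R,t
D=lambda k1:np.array([k1,0,0,0,0.])
def ray(C,uv):
    K,k1,R,t=C
    p=cv2.undistortPoints(np.array(uv,float).reshape(-1,1,2),K,D(k1)).reshape(-1,2)
    d=np.c_[p,np.ones(len(p))]@R
    return -R.T@t,d
def plane(C,uv,z):
    o,d=ray(C,uv);return o+d*((z-o[2])/d[:,2])[:,None]
def tri(C1,u1,C2,u2):
    o1,d1=ray(C1,u1);o2,d2=ray(C2,u2);out=[]
    for a,b in zip(d1,d2):
        s=np.linalg.lstsq(np.c_[a,-b],o2-o1,rcond=None)[0]
        p,q=o1+a*s[0],o2+b*s[1];out.append(np.r_[(p+q)/2,np.linalg.norm(p-q)])
    return np.array(out)
def proj(C,X):
    K,k1,R,t=C
    return cv2.projectPoints(np.array(X,float).reshape(-1,1,3),cv2.Rodrigues(R)[0],t,K,D(k1))[0].reshape(-1,2)
E
python3 - <<'E'
import cv2
a=cv2.imread("pics/scene0.png")[130:350,220:470]
cv2.imwrite("pics/sc1.png",cv2.resize(a,None,fx=2.7,fy=2.7,interpolation=cv2.INTER_CUBIC))
a=cv2.imread("pics/side0.png")[125:290,210:410]
cv2.imwrite("pics/si1.png",cv2.resize(a,None,fx=3.6,fy=3.6,interpolation=cv2.INTER_CUBIC))
E
```

```text
(no output)
```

View pics/sc1.png

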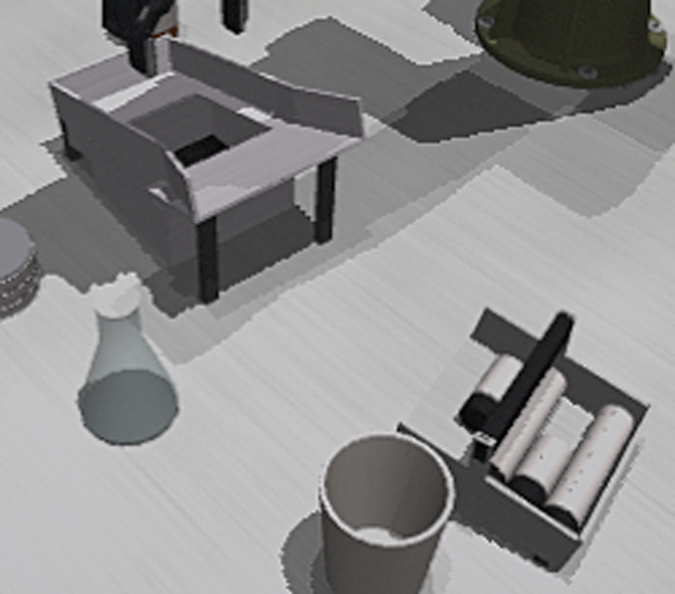

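View pics/si1.png

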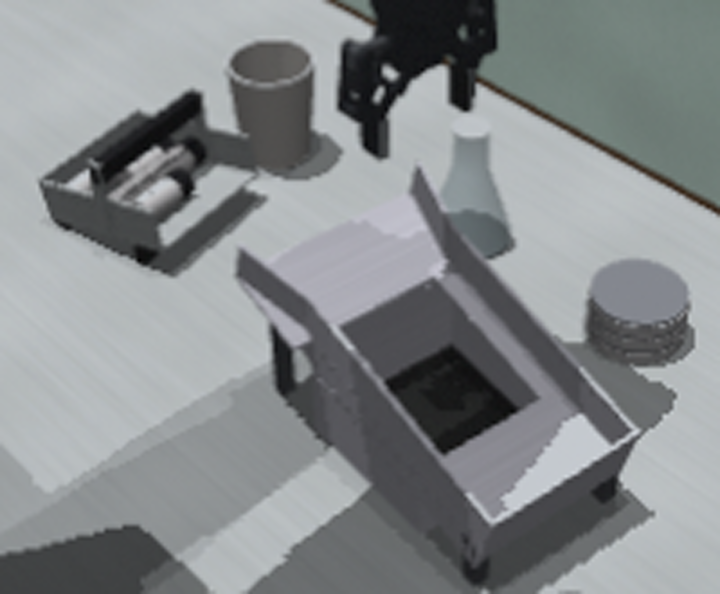

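Run:
```python
from h import *
np.set_printoptions(precision=4,suppress=True)
S,I=cam("scene"),cam("side")
sc=lambda p:np.array(p,float)/2.7+[220,130]-.3
si=lambda p:np.array(p,float)/3.6+[210,125]-.3
e=plane(S,sc([[197,222],[380,122]]),.129);print("head edge",e,np.linalg.norm(e[0]-e[1]))
print("stop corners",plane(S,sc([[50,82],[165,40]]),.09),plane(I,si([[637,432],[490,522]]),.09))
print("tri guide tops head / stop corners");print(tri(S,sc([[180,160],[362,100],[50,82]]),I,si([[415,168],[238,250],[637,432]])))
print("opening",plane(S,sc([[270,126]]),.107),plane(I,si([[343,328],[433,282]]),.107),plane(I,si([[445,455],[538,398]]),.071))
print("bar far/near ends tri",tri(S,sc([[568,315],[482,438]]),I,si([[95,165],[198,94]])))
print("bar plane",plane(S,sc([[568,315],[482,438]]),.104),plane(I,si([[95,165],[198,94]]),.104))
print("scoop rear top corners",tri(S,sc([[648,408],[580,543]]),I,si([[42,183],[135,112]])))
print("front wall tops", plane(S,sc([[487,310],[400,428]]),.075))
for n,p in dict(beaker=[380,590],flask=[128,420],dishes=[0,290]).items(): print(n,plane(S,sc([p]),0))
print("side: beaker flask dishes",plane(I,si([[278,155],[480,235],[638,335]]),0), "bottle",plane(I,[[367,335]],0))
```

```text
head edge [[0.6503 0.0618 0.129 ]
 [0.4408 0.072  0.129 ]] 0.20977515069782623
stop corners [[ 0.5982 -0.2363  0.09  ]
 [ 0.4624 -0.2169  0.09  ]] [[ 0.5937 -0.2428  0.09  ]
 [ 0.4508 -0.2251  0.09  ]]
tri guide tops head / stop corners
[[ 0.6364  0.0337  0.1696  0.0096]
 [ 0.4632  0.0661  0.1615  0.0027]
 [ 0.596  -0.2409  0.0867  0.0007]]
opening [[ 0.4988 -0.0126  0.107 ]] [[ 0.5009 -0.0157  0.107 ]
 [ 0.5917 -0.0263  0.107 ]] [[ 0.486  -0.1456  0.071 ]
 [ 0.5817 -0.1544  0.071 ]]
bar far/near ends tri [[0.4892 0.316  0.1006 0.0033]
 [0.6304 0.3425 0.0999 0.004 ]]
bar plane [[0.4907 0.3182 0.104 ]
 [0.6314 0.3452 0.104 ]] [[0.4877 0.3101 0.104 ]
 [0.6279 0.3355 0.104 ]]
scoop rear top corners [[0.4736 0.3954 0.0448 0.0009]
 [0.6114 0.4284 0.0453 0.0013]]
front wall tops [[0.5086 0.2575 0.075 ]
 [0.6488 0.2876 0.075 ]]
beaker [[0.7203 0.3412 0.    ]]
flask [[0.7615 0.0972 0.    ]]
dishes [[ 0.7594 -0.102   0.    ]]
side: beaker flask dishes [[ 0.7062  0.316   0.    ]
 [ 0.7609  0.0773  0.    ]
 [ 0.7595 -0.1204  0.    ]] bottle [[ 0.3932 -0.3565  0.    ]]
```

View pics/wrist0.png

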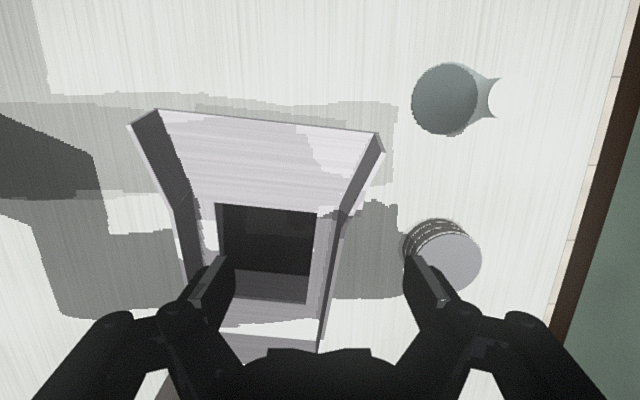

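Run:
```python
from h import *
np.set_printoptions(precision=4,suppress=True)
W=cam("wrist")
a=plane(W,[[157,109],[378,132]],.129);print(a,np.linalg.norm(a[0]-a[1]))
b=plane(W,[[215,203],[317,212]],.107);print(b,np.linalg.norm(b[0]-b[1]))
c=plane(W,[[308,304]],.0705);print(c, np.linalg.norm(c[0,:2]-b[1,:2]))
for p,q in(a,b): d=(q-p);print("yaw of downhill",np.degrees(np.arctan2(d[1],d[0]))-90)
d=(c[0]-b[1]);print(np.degrees(np.arctan2(d[1],d[0])))
```

```text
[[0.4696 0.076  0.129 ]
 [0.6473 0.0578 0.129 ]] 0.1785915214059526
[[ 0.4998 -0.0108  0.107 ]
 [ 0.5975 -0.0197  0.107 ]] 0.09812083074423583
[[ 0.5861 -0.1538  0.0705]] 0.13455640645716208
yaw of downhill -95.84622647573984
yaw of downhill -95.23491985023031
-94.8488896760932
```

The wrist view shows the sorter's head edge from (157,109) to (378,132) and the opening's near corners at (215,203) and (317,212). That puts the head at about (0.558, 0.067), with downhill at a yaw of about -96°. The scoop's bar is at about (0.560, 0.328) and its mouth yaw is about -77°. I'll hover over the bar.

Request:
{"op": "drive_tool", "data": {
  "deltas": [
    [[-0.005, 0.03, 0.01], [0, 0, 0.15], 1],
    [[-0.01, 0.06, 0.02], [0, 0, 0.3], 1],
    [[-0.015, 0.1, 0.02], [0, 0, 0.45], 1],
    [[-0.02, 0.14, 0.02], [0, 0, 0.6], 1],
    [[-0.025, 0.18, 0.02], [0, 0, 0.75], 1],
    [[-0.03, 0.22, 0.02], [0, 0, 0.9], 1],
    [[-0.035, 0.26, 0.02], [0, 0, 1.05], 1],
    [[-0.04, 0.29, 0.02], [0, 0, 1.2], 1],
    [[-0.04, 0.31, 0.02], [0, 0, 1.35], 1],
    [[-0.04, 0.325, 0.02], [0, 0, 1.5], 1],
    [[-0.04, 0.328, 0.02], [0, 0, 1.65], 1],
    [[-0.04, 0.328, 0.02], [0, 0, 1.785], 1]
  ],
  "force": 80
}}

```text
time: 1.35
tcp_pos: [0.5596, 0.3289, 0.2407]
tool_rot: [-3.141, -0.001, -2.92]
ft_force: [-0.5, -0.5, -0.9]
grip_width: 0.996
grip_force: 0.0
```

Request:
{"op": "drive_tool", "data": {
  "deltas": [
    [[0, 0, 0], [0, 0, 0], 1],
    [[0, 0, 0], [0, 0, 0], 1],
    [[0, 0, 0], [0, 0, 0], 1]
  ]
}}

```text
time: 1.65
tcp_pos: [0.56, 0.3278, 0.2413]
tool_rot: [-3.142, -0.0, -2.93]
ft_force: [0.1, 0.0, 0.3]
grip_width: 1.003
grip_force: 0.0
```

Run:
```python
from h import *
s=bot.state();print(s["time"],s["tcp_pos"],s["tool_rot"],s["qpos"])
cv2.imwrite("pics/w1.png",bot.get_image("wrist"))
```

```text
1.65 [0.55995892 0.3277816  0.24129978] [-3.14152373e+00 -2.48803289e-04 -2.92989314e+00] [5.29584165e-01 4.02667208e-01 1.23925829e-01 1.29231283e+00
 1.22936258e-05 3.17884639e-01]
```

View pics/w1.png

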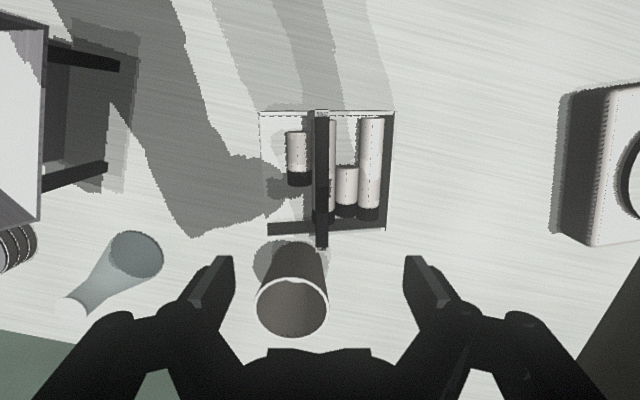

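The wrist view shows the bar running vertically from (321,112) to (322,246), with four tubes in the scoop and the beaker beyond it at (292,305).

Run:
```python
from h import *
np.set_printoptions(precision=4,suppress=True)
W=cam("wrist")
im=cv2.imread("pics/w1.png");g=im.max(2)
for r in (130,150,170,190,210,230): print(r,np.where(g[r,300:345]<45)[0][[0,-1]]+300)
p=plane(W,[[321.5,112],[322,247]],.104);print(p,p.mean(0),np.linalg.norm(p[1]-p[0]),np.degrees(np.arctan2(*(p[1]-p[0])[1::-1])))
q=plane(W,[[322,150],[322,210]],.104);print(np.degrees(np.arctan2(*(q[1]-q[0])[1::-1])))
print("beaker rim",plane(W,[[257,305],[328,305],[292,337]],.11))
print(proj(W,[[.56,.328,.104],[.56,.328,.236]]))
print("walls tops z.075?",plane(W,[[260,112],[394,112],[268,228],[386,228]],.07))
```

```text
Traceback (most recent call last):
IndexError: index 0 is out of bounds for axis 0 with size 0
```

Run:
```python
from h import *
np.set_printoptions(precision=4,suppress=True)
W=cam("wrist")
im=cv2.imread("pics/w1.png");g=im.max(2)
for r in (118,160,220,240): print(r,g[r,308:336])
p=plane(W,[[321.5,112],[322,247]],.104);print(p,p.mean(0),np.linalg.norm(p[1]-p[0]),np.degrees(np.arctan2(*(p[1]-p[0])[1::-1])))
print("beaker rim",plane(W,[[257,305],[328,305],[292,337]],.11))
print(proj(W,[[.56,.328,.104],[.56,.328,.236]]))
print("walls tops",plane(W,[[260,112],[394,112],[268,228],[386,228]],.07))
```

```text
118 [ 84  90  89  89  91  88  73  54  54  51  57  64  59  64  61  63  63  59
  55  58  54 112 192 195 198 204 194 207]
160 [ 78  75  65  62  77  75  82  49  52  51  58  58  56  57  57  57  59  59
  56  38  62 188 188 179 168 158 134 126]
220 [72 70 68 64 44 46 38 41 42 47 57 56 47 46 52 53 49 55 48 54 42 52 48 51
 44 38 53 66]
240 [205 197 199 201 182 171 172 101  50  47  46  49  55  47  49  54  48  50
  48  52 163 213 216 213 213 212 210 210]
[[0.4877 0.3143 0.104 ]
 [0.6258 0.3453 0.104 ]] [0.5567 0.3298 0.104 ] 0.14154599645360158 12.623025958363433
beaker rim [[0.7115 0.2873 0.11  ]
 [0.694  0.3673 0.11  ]
 [0.7483 0.3352 0.11  ]]
[[319.3687 187.0347]
 [320.0185 246.5925]]
walls tops [[0.5021 0.2513 0.07  ]
 [0.472  0.3898 0.07  ]
 [0.6318 0.2809 0.07  ]
 [0.602  0.4188 0.07  ]]
```

Request:
{"op": "drive_tool", "data": {
  "deltas": [
    [[-0.001, 0.001, -0.02], [0, 0, 0.008], 0.6],
    [[-0.002, 0.002, -0.045], [0, 0, 0.008], 0.6],
    [[-0.002, 0.002, -0.07], [0, 0, 0.008], 0.6],
    [[-0.002, 0.002, -0.095], [0, 0, 0.008], 0.6],
    [[-0.002, 0.002, -0.12], [0, 0, 0.008], 0.6],
    [[-0.002, 0.002, -0.138], [0, 0, 0.008], 0.6],
    [[-0.002, 0.002, -0.148], [0, 0, 0.008], 0.6],
    [[-0.002, 0.002, -0.153], [0, 0, 0.008], 0.6],
    [[-0.002, 0.002, -0.153], [0, 0, 0.008], 0.6],
    [[-0.002, 0.002, -0.153], [0, 0, 0.008], 0.6]
  ]
}}

```text
time: 2.7
tcp_pos: [0.5587, 0.3303, 0.0894]
tool_rot: [3.141, 0.001, -2.92]
ft_force: [0.2, 0.0, -0.2]
grip_width: 0.8
grip_force: 0.0
```

Request:
{"op": "drive_tool", "data": {
  "deltas": [
    [[0, 0, 0], [0, 0, 0], 0.4],
    [[0, 0, 0], [0, 0, 0], 0.25],
    [[0, 0, 0], [0, 0, 0], 0.1],
    [[0, 0, 0], [0, 0, 0], 0.0],
    [[0, 0, 0], [0, 0, 0], -0.2],
    [[0, 0, 0], [0, 0, 0], -0.4],
    [[0, 0, 0], [0, 0, 0], -0.6],
    [[0, 0, 0], [0, 0, 0], -0.8],
    [[0, 0, 0], [0, 0, 0], -1],
    [[0, 0, 0], [0, 0, 0], -1],
    [[0, 0, 0], [0, 0, 0], -1],
    [[0, 0, 0], [0, 0, 0], -1]
  ],
  "force": 80
}}

```text
time: 3.9
tcp_pos: [0.558, 0.3303, 0.0886]
tool_rot: [3.141, 0.0, -2.919]
ft_force: [-1.6, 2.0, 4.2]
grip_width: 0.131
grip_force: 78.4
```

Request:
{"op": "drive_tool", "data": {
  "deltas": [
    [[0, 0, 0.002], [0, 0, 0], -1],
    [[0, 0, 0.006], [0, 0, 0], -1],
    [[0, 0, 0.014], [0, 0, 0], -1],
    [[0, 0, 0.026], [0, 0, 0], -1],
    [[0, 0, 0.04], [0, 0, 0], -1],
    [[0, 0, 0.055], [0, 0, 0], -1],
    [[0, 0, 0.07], [0, 0, 0], -1],
    [[0, 0, 0.084], [0, 0, 0], -1],
    [[0, 0, 0.096], [0, 0, 0], -1],
    [[0, 0, 0.105], [0, 0, 0], -1],
    [[0, 0, 0.11], [0, 0, 0], -1],
    [[0, 0, 0.112], [0, 0, 0], -1]
  ]
}}

```text
time: 5.1
tcp_pos: [0.5582, 0.3301, 0.2009]
tool_rot: [3.141, 0.0, -2.919]
ft_force: [-0.2, -0.8, -4.0]
grip_width: 0.13
grip_force: 78.3
```

Run:
```python
from h import *
s=bot.state();print({k:np.round(s[k],3) for k in("time","tcp_pos","tool_rot","ft_force","wrist_torque","grip_width","grip_force")})
a=bot.get_image("scene")[100:330,300:500];b=bot.get_image("side")[60:260,180:380]
cv2.imwrite("pics/lift.png",np.hstack([cv2.resize(a,(400,460)),cv2.resize(b,(400,400))[:460] if 0 else cv2.copyMakeBorder(cv2.resize(b,(400,400)),0,60,0,0,cv2.BORDER_CONSTANT)]))
cv2.imwrite("pics/lw.png",bot.get_image("wrist"))
```

```text
{'time': np.float64(5.1), 'tcp_pos': array([0.558, 0.33 , 0.201]), 'tool_rot': array([ 3.141,  0.   , -2.919]), 'ft_force': array([-0.175, -0.764, -4.02 ]), 'wrist_torque': array([-0.041, -0.008,  0.029]), 'grip_width': np.float64(0.13), 'grip_force': np.float64(78.286)}
```

View pics/lift.png

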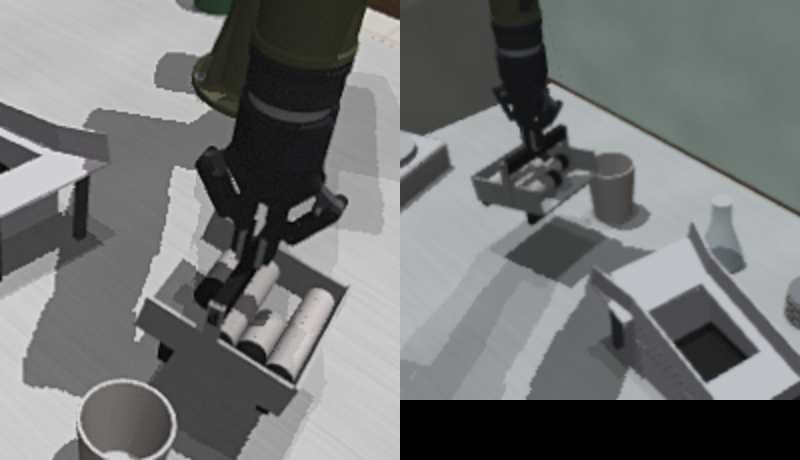

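Lifted level with all four tubes still inside: the mouth faces the sorter, and the scoop hangs at about (240,310) in the left half. I'm now carrying it smoothly to the head.

Request:
{"op": "drive_tool", "data": {
  "deltas": [
    [[0, 0, 0.002], [0, 0, 0], -1],
    [[0, -0.001, 0.005], [0, 0, -0.002], -1],
    [[0, -0.0034, 0.009], [0, 0, -0.005], -1],
    [[0, -0.0074, 0.014], [0, 0, -0.012], -1],
    [[0, -0.0135, 0.019], [0, 0, -0.021], -1],
    [[0.001, -0.0216, 0.023], [0, 0, -0.034], -1],
    [[0.001, -0.0319, 0.026], [0, 0, -0.05], -1],
    [[0.001, -0.0439, 0.028], [0, 0, -0.069], -1],
    [[0.002, -0.0575, 0.028], [0, 0, -0.09], -1],
    [[0.002, -0.0725, 0.028], [0, 0, -0.113], -1],
    [[0.003, -0.0883, 0.028], [0, 0, -0.138], -1],
    [[0.003, -0.1045, 0.028], [0, 0, -0.163], -1]
  ]
}}

```text
time: 6.45
tcp_pos: [0.561, 0.2239, 0.2282]
tool_rot: [-3.141, -0.0, -3.085]
ft_force: [0.1, -0.3, -5.0]
grip_width: 0.127
grip_force: 78.3
```

Request:
{"op": "drive_tool", "data": {
  "deltas": [
    [[0, -0.016, 0], [0, 0, -0.025], -1],
    [[0.001, -0.032, 0], [0, 0, -0.05], -1],
    [[0.001, -0.047, 0], [0, 0, -0.074], -1],
    [[0.001, -0.0605, 0], [0, 0, -0.095], -1],
    [[0.002, -0.0725, 0], [0, 0, -0.114], -1],
    [[0.002, -0.083, 0], [0, 0, -0.13], -1],
    [[0.002, -0.091, 0], [0, 0, -0.143], -1],
    [[0.003, -0.097, 0], [0, 0, -0.152], -1],
    [[0.003, -0.101, 0], [0, 0, -0.158], -1],
    [[0.003, -0.1035, 0], [0, 0, -0.162], -1],
    [[0.003, -0.1045, 0], [0, 0, -0.164], -1],
    [[0.003, -0.1045, 0], [0, 0, -0.164], -1]
  ]
}}

```text
time: 7.65
tcp_pos: [0.564, 0.1212, 0.2284]
tool_rot: [3.141, -0.0, 3.037]
ft_force: [0.3, -0.5, -4.4]
grip_width: 0.128
grip_force: 78.3
```

Run:
```python
from h import *
s=bot.state();print({k:np.round(s[k],4) for k in("time","tcp_pos","tool_rot","qpos","ft_force")})
a=bot.get_image("scene")[80:280,220:420];w=bot.get_image("wrist")
cv2.imwrite("pics/p0.png",np.hstack([cv2.resize(a,(400,400)),w[:400,100:500]]))
b=bot.get_image("side");cv2.imwrite("pics/p0side.png",b)
```

```text
{'time': np.float64(7.65), 'tcp_pos': array([0.564 , 0.1212, 0.2284]), 'tool_rot': array([ 3.1415, -0.    ,  3.037 ]), 'qpos': array([ 2.1160e-01,  2.6720e-01, -9.3300e-02,  1.2104e+00,  1.0000e-04,
        3.1610e-01]), 'ft_force': array([ 0.3316, -0.5446, -4.4302])}
```

View pics/p0.png

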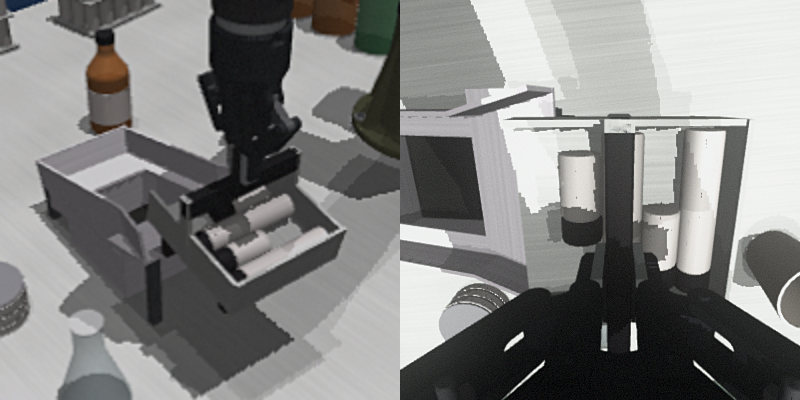

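Run:
```python
from h import *
np.set_printoptions(precision=4,suppress=True)
W=cam("wrist")
print(plane(W,[[253,88],[252,92],[168,92]],.167))
print(proj(W,[[.4705,.0762,.167],[.4705,.0762,.129]]))
w=cv2.imread("pics/p0.png")[60:160,400:600]
cv2.imwrite("pics/p0c.png",cv2.resize(w,None,fx=4,fy=4,interpolation=cv2.INTER_CUBIC))
```

```text
[[0.4689 0.0854 0.167 ]
 [0.4713 0.0843 0.167 ]
 [0.4649 0.0267 0.167 ]]
[[240.0986  92.0793]
 [252.0417  93.9592]]
```

View pics/p0c.png

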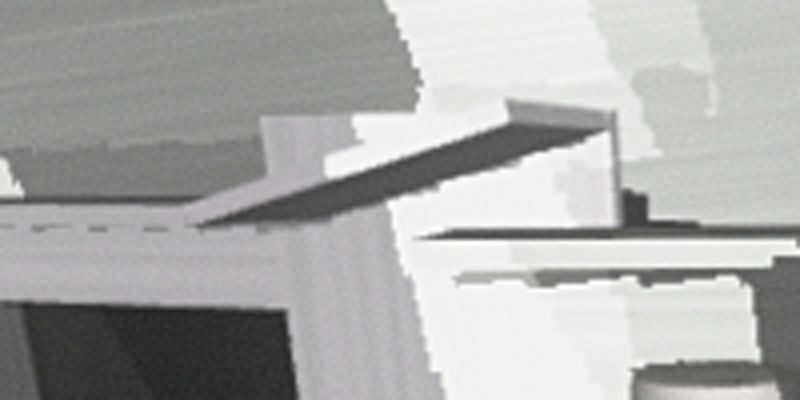

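The guide's foot shows at crop (610,130), about 2 mm from where my head estimate predicts it, so the head is confirmed. I'm lowering the mouth onto the head with a 7° pre-tilt, still below the roll-out angle.

Request:
{"op": "drive_tool", "data": {
  "deltas": [
    [[0, -0.0005, -0.001], [0.006, -0.0006, 0], -1],
    [[0, -0.001, -0.003], [0.016, -0.0017, 0], -1],
    [[0, -0.002, -0.006], [0.028, -0.003, 0], -1],
    [[-0.001, -0.003, -0.01], [0.042, -0.0044, 0], -1],
    [[-0.001, -0.004, -0.014], [0.056, -0.0059, 0], -1],
    [[-0.001, -0.005, -0.018], [0.07, -0.0074, 0], -1],
    [[-0.001, -0.0055, -0.022], [0.084, -0.0088, 0], -1],
    [[-0.002, -0.006, -0.026], [0.098, -0.0103, 0], -1],
    [[-0.002, -0.0065, -0.029], [0.109, -0.0115, 0], -1],
    [[-0.002, -0.007, -0.0315], [0.117, -0.0123, 0], -1],
    [[-0.002, -0.0073, -0.033], [0.121, -0.0127, 0], -1],
    [[-0.002, -0.0073, -0.0334], [0.121, -0.0127, 0], -1]
  ]
}}

```text
time: 9.0
tcp_pos: [0.562, 0.114, 0.1953]
tool_rot: [3.019, 0.0, 3.037]
ft_force: [-1.2, 0.8, -0.8]
grip_width: 0.126
grip_force: 78.7
```

Run:
```python
from h import *
s=bot.state();print({k:np.round(s[k],4) for k in("time","tcp_pos","tool_rot","ft_force")})
a=bot.get_image("scene")[100:260,220:420];b=bot.get_image("side")[130:290,230:430]
cv2.imwrite("pics/p1.png",np.vstack([cv2.resize(x,(750,600))[:, :] for x in (a,)]))
cv2.imwrite("pics/p1.png",np.hstack([cv2.resize(a,(400,320)),cv2.resize(b,(400,320))]))
```

```text
{'time': np.float64(9.0), 'tcp_pos': array([0.562 , 0.114 , 0.1953]), 'tool_rot': array([3.0190e+00, 1.0000e-04, 3.0368e+00]), 'ft_force': array([-1.1644,  0.8157, -0.7732])}
```

View pics/p1.png

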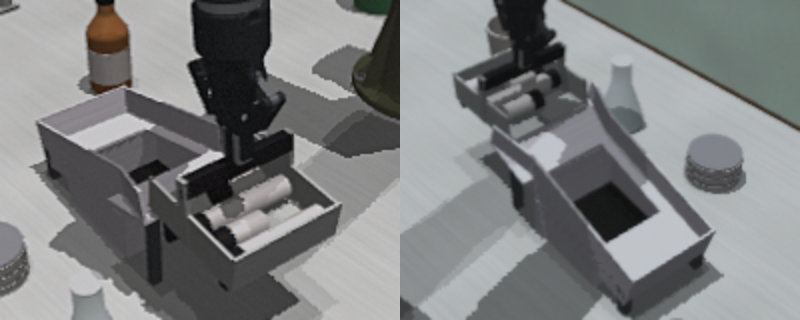

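The mouth sits between the guides at the head, with all four tubes in. The wrist force fell by 3.6 N, which suggests light contact, so I'll raise it slightly.

Request:
{"op": "drive_tool", "data": {
  "deltas": [
    [[0, 0, 0.002], [0, 0, 0], -1],
    [[0, 0, 0.003], [0, 0, 0], -1],
    [[0, 0, 0.003], [0, 0, 0], -1],
    [[0, 0, 0.003], [0, 0, 0], -1]
  ]
}}

```text
time: 9.5
tcp_pos: [0.5621, 0.1137, 0.1979]
tool_rot: [3.02, 0.0, 3.037]
ft_force: [0.2, 0.5, -4.7]
grip_width: 0.123
grip_force: 78.3
```

Request:
{"op": "drive_tool", "data": {
  "deltas": [
    [[0, -0.0006, 0.001], [0.0087, -0.0009, 0], -1],
    [[0, -0.0012, 0.002], [0.0174, -0.0018, 0], -1],
    [[0, -0.0017, 0.003], [0.026, -0.0027, 0], -1],
    [[0, -0.0023, 0.0035], [0.0347, -0.0036, 0], -1],
    [[0, -0.0029, 0.004], [0.0434, -0.0045, 0], -1],
    [[0, -0.0035, 0.005], [0.052, -0.0054, 0], -1],
    [[0, -0.0041, 0.0055], [0.0607, -0.0063, 0], -1],
    [[0, -0.0047, 0.006], [0.0694, -0.0073, 0], -1],
    [[-0.0007, -0.0053, 0.0065], [0.078, -0.0082, 0], -1],
    [[-0.0007, -0.0058, 0.007], [0.0868, -0.0091, 0], -1],
    [[-0.0007, -0.0064, 0.0075], [0.0954, -0.01, 0], -1],
    [[-0.0007, -0.007, 0.008], [0.1041, -0.0109, 0], -1]
  ]
}}

```text
time: 10.7
tcp_pos: [0.5613, 0.1066, 0.206]
tool_rot: [2.915, -0.0, 3.037]
ft_force: [0.3, -0.3, -3.7]
grip_width: 0.124
grip_force: 78.3
```

Request:
{"op": "drive_tool", "data": {
  "deltas": [
    [[0, 0, 0], [0, 0, 0], -1],
    [[0, 0, 0], [0, 0, 0], -1],
    [[0, 0, 0], [0, 0, 0], -1],
    [[0, 0, 0], [0, 0, 0], -1],
    [[0, 0, 0], [0, 0, 0], -1],
    [[0, 0, 0], [0, 0, 0], -1],
    [[0, 0, 0], [0, 0, 0], -1],
    [[0, 0, 0], [0, 0, 0], -1]
  ]
}}

```text
time: 11.5
tcp_pos: [0.5613, 0.1067, 0.206]
tool_rot: [2.915, -0.0, 3.037]
ft_force: [-0.4, 0.2, -4.7]
grip_width: 0.123
grip_force: 78.3
```

Run:
```python
from h import *
s=bot.state();print({k:np.round(s[k],4) for k in("time","tcp_pos","tool_rot","ft_force","wrist_torque")})
for n in("scene","side","wrist"):
    im=bot.get_image(n);cv2.imwrite(f"pics/b_{n}.png",im)
a=cv2.imread("pics/p0side.png").astype(int);b=cv2.imread("pics/b_side.png").astype(int)
d=(np.abs(a-b).max(2)>40)[185:285,300:410]
print(d.sum());
for y,x in np.argwhere(d)[::25]: print((x+300,y+185),end=" ")
```

```text
{'time': np.float64(11.5), 'tcp_pos': array([0.5613, 0.1067, 0.206 ]), 'tool_rot': array([ 2.9152e+00, -1.0000e-04,  3.0368e+00]), 'ft_force': array([-0.4152,  0.2174, -4.6842]), 'wrist_torque': array([-0.4898,  0.0639,  0.0364])}
733
(np.int64(301), np.int64(185)) (np.int64(300), np.int64(187)) (np.int64(307), np.int64(192)) (np.int64(305), np.int64(196)) (np.int64(304), np.int64(199)) (np.int64(315), np.int64(206)) (np.int64(305), np.int64(209)) (np.int64(303), np.int64(211)) (np.int64(346), np.int64(212)) (np.int64(344), np.int64(214)) (np.int64(350), np.int64(216)) (np.int64(352), np.int64(219)) (np.int64(356), np.int64(222)) (np.int64(353), np.int64(226)) (np.int64(357), np.int64(229)) (np.int64(360), np.int64(233)) (np.int64(327), np.int64(246)) (np.int64(338), np.int64(249)) (np.int64(331), np.int64(251)) (np.int64(300), np.int64(253)) (np.int64(337), np.int64(254)) (np.int64(309), np.int64(256)) (np.int64(304), np.int64(259)) (np.int64(329), np.int64(274)) (np.int64(326), np.int64(277)) (np.int64(323), np.int64(279)) (np.int64(332), np.int64(280)) (np.int64(320), np.int64(282)) (np.int64(325), np.int64(283)) (np.int64(329), np.int64(284))
```

Request:
{"op": "drive_tool", "data": {
  "deltas": [
    [[0, -0.0006, 0.0005], [0.0087, -0.0009, 0], -1],
    [[0, -0.0012, 0.001], [0.0174, -0.0018, 0], -1],
    [[0, -0.0019, 0.0015], [0.026, -0.0027, 0], -1],
    [[0, -0.0025, 0.002], [0.0347, -0.0036, 0], -1],
    [[0, -0.0031, 0.0025], [0.0434, -0.0045, 0], -1],
    [[0, -0.0038, 0.003], [0.052, -0.0054, 0], -1]
  ]
}}

```text
time: 12.25
tcp_pos: [0.5615, 0.1028, 0.2093]
tool_rot: [2.862, 0.0, 3.037]
ft_force: [-0.4, -0.4, -3.0]
grip_width: 0.125
grip_force: 78.6
```

Request:
{"op": "drive_tool", "data": {
  "deltas": [
    [[0, 0, 0], [0, 0, 0], -1],
    [[0, 0, 0], [0, 0, 0], -1],
    [[0, 0, 0], [0, 0, 0], -1],
    [[0, 0, 0], [0, 0, 0], -1],
    [[0, 0, 0], [0, 0, 0], -1],
    [[0, 0, 0], [0, 0, 0], -1],
    [[0, 0, 0], [0, 0, 0], -1],
    [[0, 0, 0], [0, 0, 0], -1]
  ]
}}

```text
time: 13.05
tcp_pos: [0.5613, 0.1029, 0.209]
tool_rot: [2.863, -0.0, 3.037]
ft_force: [0.5, -0.7, -2.4]
grip_width: 0.127
grip_force: 78.6
```

Request:
{"op": "drive_tool", "data": {
  "deltas": [
    [[0, -0.0018, 0.001], [0.023, -0.0024, 0], -1],
    [[0, -0.0036, 0.0022], [0.046, -0.0048, 0], -1],
    [[0, -0.0054, 0.0034], [0.069, -0.0073, 0], -1],
    [[0, -0.0072, 0.0046], [0.093, -0.0098, 0], -1],
    [[-0.001, -0.009, 0.0058], [0.116, -0.0122, 0], -1],
    [[-0.001, -0.0108, 0.007], [0.139, -0.0146, 0], -1],
    [[-0.001, -0.0128, 0.008], [0.162, -0.017, 0], -1],
    [[-0.0015, -0.0146, 0.009], [0.185, -0.0195, 0], -1],
    [[-0.0015, -0.0165, 0.01], [0.208, -0.0219, 0], -1],
    [[-0.002, -0.0184, 0.011], [0.231, -0.0243, 0], -1],
    [[-0.0023, -0.0202, 0.0118], [0.255, -0.0268, 0], -1],
    [[-0.0023, -0.022, 0.0126], [0.2777, -0.0292, 0], -1]
  ]
}}

```text
time: 14.25
tcp_pos: [0.559, 0.0807, 0.2216]
tool_rot: [2.582, -0.0, 3.037]
ft_force: [-0.3, -0.1, -2.8]
grip_width: 0.129
grip_force: 78.6
```

Request:
{"op": "drive_tool", "data": {
  "deltas": [
    [[0, 0, 0], [0, 0, 0], -1],
    [[0, 0, 0], [0, 0, 0], -1],
    [[0, 0, 0], [0, 0, 0], -1],
    [[0, 0, 0], [0, 0, 0], -1],
    [[0, 0, 0], [0, 0, 0], -1]
  ]
}}

```text
time: 14.75
tcp_pos: [0.559, 0.0812, 0.2217]
tool_rot: [2.584, 0.0, 3.037]
ft_force: [0.2, 0.3, -2.8]
grip_width: 0.127
grip_force: 78.6
```

Run:
```python
from h import *
s=bot.state();print({k:np.round(s[k],4) for k in("time","tcp_pos","tool_rot","ft_force","wrist_torque")})
for n in("scene","side","wrist"): cv2.imwrite(f"pics/c_{n}.png",bot.get_image(n))
C=cam("side")
# coarse brightness map of the sorter in sorter coords, before/after
y0=np.radians(-96);d=np.array([np.cos(y0),np.sin(y0)]);l=np.array([-d[1],d[0]]);h=np.array([.5575,.067])
for f in("p0side","c_side"):
    g=cv2.imread(f"pics/{f}.png",0);print(f,"rows: sorter x, cols: y -70..70")
    for x in range(-140,150,10):
        print(x,[int(g[int(round(v)),int(round(u))]) for u,v in proj(C,[np.r_[h+d*(x+145)/1e3+l*yy/1e3,.09-x*.268/1e3+.015] for yy in range(-70,71,14)])])
```

```text
{'time': np.float64(14.75), 'tcp_pos': array([0.559 , 0.0812, 0.2217]), 'tool_rot': array([2.5838e+00, 1.0000e-04, 3.0373e+00]), 'ft_force': array([ 0.195 ,  0.3329, -2.8182]), 'wrist_torque': array([-0.9166,  0.1282,  0.023 ])}
p0side rows: sorter x, cols: y -70..70
-140 [147, 148, 160, 160, 161, 180, 180, 178, 178, 178, 176]
-130 [112, 92, 106, 90, 90, 102, 103, 102, 125, 94, 130]
-120 [166, 80, 80, 80, 80, 80, 79, 79, 80, 80, 119]
-110 [121, 132, 128, 127, 134, 133, 133, 131, 127, 130, 117]
-100 [76, 194, 194, 190, 132, 132, 132, 131, 130, 132, 88]
-90 [75, 194, 168, 157, 134, 133, 133, 133, 132, 132, 70]
-80 [72, 133, 133, 133, 133, 132, 132, 132, 134, 133, 69]
-70 [73, 135, 134, 134, 134, 133, 133, 132, 132, 132, 72]
-60 [72, 135, 135, 135, 134, 134, 134, 133, 133, 130, 72]
-50 [72, 106, 100, 99, 94, 93, 98, 98, 128, 121, 72]
-40 [72, 85, 74, 75, 76, 77, 75, 75, 121, 119, 71]
-30 [73, 100, 76, 75, 76, 76, 76, 74, 125, 118, 72]
-20 [72, 87, 76, 75, 76, 76, 76, 75, 107, 120, 83]
-10 [72, 81, 76, 77, 75, 77, 75, 71, 118, 120, 83]
0 [72, 77, 77, 77, 77, 77, 75, 70, 175, 194, 83]
10 
[... 1638 characters left out ...]
74, 103, 85, 73]
20 [86, 63, 29, 20, 17, 18, 67, 74, 100, 93, 73]
30 [86, 120, 33, 20, 18, 20, 44, 74, 102, 92, 74]
40 [88, 35, 18, 19, 20, 18, 45, 74, 102, 105, 73]
50 [87, 33, 32, 17, 26, 97, 74, 74, 102, 86, 75]
60 [81, 68, 34, 20, 34, 92, 73, 73, 128, 124, 75]
70 [76, 110, 34, 21, 16, 92, 79, 74, 115, 127, 75]
80 [74, 35, 33, 88, 16, 81, 86, 78, 141, 127, 75]
90 [76, 127, 128, 110, 159, 110, 107, 138, 121, 66, 60]
100 [76, 109, 129, 129, 128, 129, 128, 127, 126, 116, 24]
110 [75, 107, 108, 114, 111, 117, 119, 115, 120, 35, 22]
120 [76, 91, 78, 82, 96, 77, 93, 82, 78, 17, 33]
130 [74, 105, 129, 129, 128, 128, 128, 127, 127, 127, 23]
140 [76, 101, 112, 110, 114, 112, 117, 117, 113, 34, 22]
```

The two long tubes are in the lane at x≈100 and 130 mm, capped on the +y side. The opening is clear, something new lies in the tray, and the weight drop of 1.9 N matches all four tubes. I'm backing the scoop out and levelling it.

Request:
{"op": "drive_tool", "data": {
  "deltas": [
    [[0, 0.002, 0.008], [0, 0, 0], -1],
    [[0, 0.006, 0.018], [-0.02, 0.002, 0], -1],
    [[0.001, 0.015, 0.028], [-0.06, 0.006, 0], -1],
    [[0.003, 0.027, 0.036], [-0.11, 0.0115, 0], -1],
    [[0.004, 0.041, 0.042], [-0.17, 0.018, 0], -1],
    [[0.006, 0.056, 0.044], [-0.23, 0.024, 0], -1],
    [[0.007, 0.07, 0.044], [-0.3, 0.0315, 0], -1],
    [[0.009, 0.084, 0.044], [-0.37, 0.039, 0], -1],
    [[0.01, 0.097, 0.044], [-0.44, 0.046, 0], -1],
    [[0.011, 0.108, 0.044], [-0.5, 0.0525, 0], -1],
    [[0.012, 0.116, 0.044], [-0.54, 0.0567, 0], -1],
    [[0.012, 0.12, 0.044], [-0.5554, 0.0584, 0], -1]
  ]
}}

```text
time: 16.1
tcp_pos: [0.571, 0.2035, 0.2667]
tool_rot: [3.142, 0.001, 3.039]
ft_force: [0.6, -0.0, -2.6]
grip_width: 0.124
grip_force: 78.6
```

Request:
{"op": "drive_tool", "data": {
  "deltas": [
    [[0, 0.003, -0.002], [0, 0, 0.01], -1],
    [[-0.001, 0.01, -0.006], [0, 0, 0.03], -1],
    [[-0.002, 0.022, -0.014], [0, 0, 0.06], -1],
    [[-0.004, 0.037, -0.024], [0, 0, 0.095], -1],
    [[-0.006, 0.054, -0.036], [0, 0, 0.13], -1],
    [[-0.008, 0.072, -0.048], [0, 0, 0.17], -1],
    [[-0.01, 0.09, -0.06], [0, 0, 0.21], -1],
    [[-0.012, 0.105, -0.07], [0, 0, 0.25], -1],
    [[-0.013, 0.118, -0.08], [0, 0, 0.285], -1],
    [[-0.014, 0.127, -0.088], [0, 0, 0.31], -1],
    [[-0.014, 0.131, -0.093], [0, 0, 0.325], -1],
    [[-0.014, 0.132, -0.095], [0, 0, 0.327], -1]
  ]
}}

```text
time: 17.3
tcp_pos: [0.5568, 0.3331, 0.1699]
tool_rot: [-3.141, -0.001, -2.919]
ft_force: [-0.3, -0.1, -2.9]
grip_width: 0.126
grip_force: 78.6
```

Run:
```python
from h import *
s=bot.state();print({k:np.round(s[k],4) for k in("time","tcp_pos","tool_rot","ft_force","wrist_torque")})
w=bot.get_image("wrist");cv2.imwrite("pics/d_wrist.png",w)
C=cam("wrist");R=Ro.from_euler('z',-77.25,degrees=True).as_matrix();o=s["tcp_pos"]-[0,0,.0885]
g=w[:,:,1]
for x in (-60,-50,-40,-30,-20,20,30,40,50,60): print(x,[int(g[int(round(v)),int(round(u))]) if 0<=v<400 else -1 for u,v in proj(C,[o+R@np.array([x,y,25])/1e3 for y in range(-60,61,12)])])
for n in ("side","scene"): cv2.imwrite(f"pics/d_{n}.png",bot.get_image(n))
# tray interior, from the side and scene views
y0=np.radians(-96);d=np.array([np.cos(y0),np.sin(y0)]);l=np.array([-d[1],d[0]]);h=np.array([.5575,.067])
for n in("side","scene"):
    C=cam(n);g=cv2.imread(f"pics/d_{n}.png",0);q=cv2.imread(f"pics/{n}0.png",0);print(n)
    for x in range(-60,80,15):
        P=proj(C,[np.r_[h+d*(x+145)/1e3+l*yy/1e3,.03] for yy in range(-50,51,10)])
        print(x,[(int(q[int(round(v)),int(round(u))]),int(g[int(round(v)),int(round(u))])) for u,v in P])
```

```text
{'time': np.float64(17.3), 'tcp_pos': array([0.5568, 0.3331, 0.1699]), 'tool_rot': array([-3.1405e+00, -7.0000e-04, -2.9185e+00]), 'ft_force': array([-0.2707, -0.1103, -2.8523]), 'wrist_torque': array([-0.0304,  0.0152, -0.0056])}
-60 [232, 229, 231, 229, 237, 215, 208, 203, 208, 213, 71]
-50 [235, 227, 230, 231, 196, 213, 209, 204, 211, 205, 142]
-40 [233, 230, 233, 199, 190, 211, 206, 205, 209, 209, 188]
-30 [207, 208, 206, 197, 199, 190, 210, 208, 210, 53, 36]
-20 [216, 207, 200, 197, 192, 89, 103, 203, 41, 72, 70]
20 [99, 90, 91, 89, 84, 105, 101, 104, 56, 55, 72]
30 [234, 230, 224, 209, 83, 102, 100, 104, 101, 34, 30]
40 [233, 231, 226, 102, 87, 103, 107, 104, 100, 128, 231]
50 [232, 228, 222, 98, 95, 107, 106, 104, 145, 136, 142]
60 [231, 231, 220, 160, 151, 143, 111, 104, 140, 135, 146]
side
-60 [(86, 83), (80, 76), (74, 83), (100, 130), (96, 100), (77, 77), (78, 75), (78, 75), (77, 76), (77, 75), (77, 75)]
-45 [(87, 82), (75, 84), (75, 84), (127, 176), (21, 23), (22, 25), (25, 27), (22, 23), (25, 25), (20, 22), (19, 15)]
-30 [(74, 83), (75, 84), (75, 83), (127, 178), (36, 36)
[... 1460 characters left out ...]
06), (154, 206), (155, 207), (155, 207), (153, 200), (91, 100), (64, 66), (68, 94), (169, 225), (63, 61)]
15 [(84, 112), (155, 205), (84, 110), (87, 120), (154, 207), (121, 147), (61, 64), (63, 69), (74, 81), (84, 211), (75, 98)]
30 [(13, 17), (16, 66), (26, 84), (23, 65), (10, 65), (136, 184), (62, 66), (71, 76), (73, 78), (72, 75), (72, 79)]
45 [(26, 70), (62, 193), (27, 172), (25, 172), (59, 175), (147, 192), (71, 78), (71, 77), (71, 78), (73, 77), (72, 77)]
60 [(74, 177), (76, 202), (75, 208), (76, 209), (74, 116), (72, 112), (73, 77), (70, 75), (70, 78), (69, 76), (71, 78)]
75 [(76, 80), (75, 93), (76, 96), (77, 99), (75, 93), (97, 163), (72, 75), (70, 77), (71, 75), (70, 76), (68, 74)]
```

Request:
{"op": "drive_tool", "data": {
  "deltas": [
    [[0, 0, -0.006], [0, 0, 0], -1],
    [[0, 0, -0.016], [0, 0, 0], -1],
    [[0, 0, -0.028], [0, 0, 0], -1],
    [[0, 0, -0.04], [0, 0, 0], -1],
    [[0, 0, -0.052], [0, 0, 0], -1],
    [[0, 0, -0.062], [0, 0, 0], -1],
    [[0, 0, -0.07], [0, 0, 0], -1],
    [[0, 0, -0.075], [0, 0, 0], -1],
    [[0, 0, -0.078], [0, 0, 0], -1],
    [[0, 0, -0.08], [0, 0, 0], -1],
    [[0, 0, -0.0805], [0, 0, 0], -1],
    [[0, 0, -0.0805], [0, 0, 0], -1]
  ]
}}

```text
time: 18.65
tcp_pos: [0.5572, 0.333, 0.0904]
tool_rot: [-3.141, 0.0, -2.919]
ft_force: [1.4, -0.9, -2.2]
grip_width: 0.127
grip_force: 78.6
```

Run:
```python
from h import *
y0=np.radians(-96);d=np.array([np.cos(y0),np.sin(y0)]);l=np.array([-d[1],d[0]]);h=np.array([.5575,.067])
for n in("side","scene"):
    C=cam(n);a=cv2.imread(f"pics/{n}0.png",0).astype(int);b=cv2.imread(f"pics/d_{n}.png",0).astype(int)
    P=proj(C,[np.r_[h+d*(x+145)/1e3+l*y/1e3,z] for x in(-63,73) for y in(-50,50) for z in(.09-.268*x/1e3,)])
    print(n,"opening corners",P.round().astype(int).tolist())
    m=np.zeros(a.shape,np.uint8);cv2.fillConvexPoly(m,P[[0,1,3,2]].round().astype(np.int32),1)
    m=((b-a>70)&(m>0)).astype(np.uint8)
    k,_,st,ce=cv2.connectedComponentsWithStats(m)
    for i in range(1,k):
        if st[i,4]>8:
            p=plane(C,[ce[i]],.04)[0,:2]-h
            print(st[i].tolist(),ce[i].round(1),"sorter xy at z.04",np.round([p@d-.145,p@l],3))
```

```text
side opening corners [[303, 215], [330, 201], [333, 251], [360, 235]]
[339, 229, 15, 13, 109] [346.  235.4] sorter xy at z.04 [0.027 0.038]
scene opening corners [[320, 177], [288, 192], [291, 164], [260, 177]]
[265, 174, 32, 14, 141] [286.7 181.5] sorter xy at z.04 [ 0.046 -0.016]
```

Request:
{"op": "drive_tool", "data": {
  "deltas": [
    [[0, 0, -0.001], [0, 0, 0], -1],
    [[0, 0, -0.002], [0, 0, 0], -1],
    [[0, 0, -0.002], [0, 0, 0], -1]
  ]
}}

```text
time: 18.95
tcp_pos: [0.5573, 0.3332, 0.0886]
tool_rot: [-3.141, 0.001, -2.919]
ft_force: [-0.3, -0.0, 1.3]
grip_width: 0.125
grip_force: 78.9
```

Request:
{"op": "drive_tool", "data": {
  "deltas": [
    [[0, 0, 0], [0, 0, 0], -0.6],
    [[0, 0, 0], [0, 0, 0], -0.4],
    [[0, 0, 0], [0, 0, 0], -0.2],
    [[0, 0, 0], [0, 0, 0], 0],
    [[0, 0, 0], [0, 0, 0], 0.2],
    [[0, 0, 0], [0, 0, 0], 0.4],
    [[0, 0, 0], [0, 0, 0], 0.6],
    [[0, 0, 0], [0, 0, 0], 0.6],
    [[0, 0, 0], [0, 0, 0], 0.6]
  ]
}}

```text
time: 19.85
tcp_pos: [0.557, 0.3329, 0.0881]
tool_rot: [-3.141, -0.0, -2.919]
ft_force: [0.2, 0.3, 0.1]
grip_width: 0.794
grip_force: 0.0
```

Request:
{"op": "drive_tool", "data": {
  "deltas": [
    [[0, 0, 0.005], [0, 0, 0], 0.6],
    [[0, 0, 0.02], [0, 0, 0], 0.6],
    [[0, 0, 0.045], [0, 0, 0], 0.6],
    [[0, 0, 0.075], [0, 0, 0], 0.6],
    [[0, 0, 0.105], [0, 0, 0], 0.6],
    [[0, 0, 0.135], [0, 0, 0], 0.6],
    [[0, 0, 0.16], [0, 0, 0], 0.6],
    [[0, 0, 0.17], [0, 0, 0], 0.6]
  ]
}}

```text
time: 20.65
tcp_pos: [0.5582, 0.3336, 0.2626]
tool_rot: [3.14, 0.005, -2.919]
ft_force: [1.0, -0.9, -0.0]
grip_width: 0.801
grip_force: 0.0
```

Request:
{"op": "drive_tool", "data": {
  "deltas": [
    [[0, -0.02, 0.01], [0, 0, 0], 0.6],
    [[0, -0.06, 0.02], [0, 0, 0], 0.6],
    [[0, -0.1, 0.02], [0, 0, 0], 0.6],
    [[0, -0.14, 0.02], [0, 0, 0], 0.6],
    [[0, -0.18, 0.02], [0, 0, 0], 0.6],
    [[0.01, -0.22, 0.02], [0, 0, 0], 0.6],
    [[0.02, -0.26, 0.02], [0, 0, 0], 0.6],
    [[0.03, -0.3, 0.02], [0, 0, 0], 0.6],
    [[0.04, -0.33, 0.02], [0, 0, 0], 0.6],
    [[0.05, -0.35, 0.02], [0, 0, 0], 0.6],
    [[0.06, -0.36, 0.02], [0, 0, 0], 0.6],
    [[0.06, -0.36, 0.02], [0, 0, 0], 0.6]
  ]
}}

```text
time: 21.85
tcp_pos: [0.6173, -0.0287, 0.2773]
tool_rot: [-3.141, -0.001, -2.922]
ft_force: [0.4, -0.9, 0.1]
grip_width: 0.797
grip_force: 0.0
```

Run:
```python
from h import *
s=bot.state();print({k:np.round(s[k],4) for k in("time","tcp_pos","tool_rot","ft_force")})
w=bot.get_image("wrist");cv2.imwrite("pics/e_wrist.png",w);g=w[:,:,1]
C=cam("wrist");y0=np.radians(-96);d=np.array([np.cos(y0),np.sin(y0)]);l=np.array([-d[1],d[0]]);h=np.array([.5575,.067])
print("tray (z .027), rows x, cols y -50..50")
for x in range(-60,150,7): print(x,[int(g[int(round(v)),int(round(u))]) if 0<=v<400 and 0<=u<640 else -1 for u,v in proj(C,[np.r_[h+d*(x+145)/1e3+l*yy/1e3,.035 if x<73 else .08-.268*(x-95)/1e3] for yy in range(-66,67,11)])])
for n in("scene","side"): cv2.imwrite(f"pics/e_{n}.png",bot.get_image(n))
# scoop bar and tilt: dark bar line in the side/scene views, compared with the start
for n,(u0,v0,u1,v1) in dict(scene=(370,235,470,340),side=(215,140,285,200)).items():
    for f in (n+"0","e_"+n):
        m=(cv2.imread(f"pics/{f}.png").max(2)<30)[v0:v1,u0:u1].astype(np.uint8)
        k,_,st,ce=cv2.connectedComponentsWithStats(m)
        print(f,[(st[i,:2]+[u0,v0]).tolist()+st[i,2:].tolist() for i in range(1,k) if st[i,4]>25])
    df=np.abs(cv2.imread(f"pics/{n}0.png").astype(int)-cv2.imread(f"pics/e_{n}.png")).max(2)
    for nm,p in dict(beaker=(.712,.33,.055),flask=(.761,.085,.06),dishes=(.76,-.115,.03),bottle=(.393,-.357,.08)).items():
        u,v=proj(cam(n),[p])[0].astype(int)
        print(n,nm,(u,v),"changed px",int((df[max(v-18,0):v+18,max(u-14,0):u+14]>70).sum()) )
```

```text
{'time': np.float64(21.85), 'tcp_pos': array([ 0.6173, -0.0287,  0.2773]), 'tool_rot': array([-3.1411e+00, -1.1000e-03, -2.9216e+00]), 'ft_force': array([ 0.3871, -0.8934,  0.1192])}
tray (z .027), rows x, cols y -50..50
-60 [207, 47, 43, 50, 45, 48, 49, 49, 46, 46, 51, 51, 205]
-53 [207, 43, 44, 51, 39, 45, 43, 42, 49, 44, 44, 47, 206]
-46 [205, 42, 45, 40, 44, 42, 42, 48, 43, 46, 51, 49, 201]
-39 [208, 41, 40, 46, 47, 44, 41, 42, 49, 55, 53, 40, 205]
-32 [205, 41, 42, 43, 37, 44, 45, 50, 51, 51, 51, 42, 226]
-25 [203, 36, 45, 50, 38, 46, 40, 46, 48, 52, 51, 46, 229]
-18 [227, 42, 34, 46, 43, 39, 42, 45, 41, 53, 58, 43, 227]
-11 [228, 34, 35, 43, 43, 41, 47, 44, 49, 53, 53, 51, 227]
-4 [227, 39, 38, 42, 44, 43, 46, 46, 43, 46, 71, 44, 229]
3 [226, 35, 44, 48, 43, 50, 42, 45, 44, 201, 233, 63, 228]
10 [227, 41, 40, 35, 47, 43, 44, 45, 48, 211, 227, 113, 226]
17 [226, 38, 35, 38, 36, 41, 43, 42, 49, 192, 228, 115, 227]
24 [228, 38, 37, 41, 40, 43, 40, 46, 40, 184, 228, 108, 227]
31 [165, 39, 42, 37, 44, 38, 43, 42, 43, 139, 230, 201, 227]
38 [163, 39, 47, 31, 35, 25, 27, 33, 36, 95, 1
[... 949 characters left out ...]
, 152, 149, 152, 153, 149, 229, 230, 54, 64]
scene0 [[390, 246, 42, 51, 225], [395, 294, 6, 7, 27], [402, 302, 27, 20, 80]]
e_scene [[404, 247, 29, 50, 127], [400, 268, 15, 25, 34]]
scene beaker (np.int64(361), np.int64(326)) changed px 0
scene flask (np.int64(261), np.int64(264)) changed px 0
scene dishes (np.int64(214), np.int64(226)) changed px 69
scene bottle (np.int64(270), np.int64(121)) changed px 461
side0 [[238, 152, 27, 23, 140]]
e_side [[238, 152, 27, 23, 131]]
side beaker (np.int64(284), np.int64(153)) changed px 0
side flask (np.int64(341), np.int64(175)) changed px 0
side dishes (np.int64(386), np.int64(209)) changed px 12
side bottle (np.int64(369), np.int64(316)) changed px 0
```

```bash
python3 -c "
from bench import bot
print(bot.hand_in())"
```

```text
the job is handed in; nothing more can be done
None
```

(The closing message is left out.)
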